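# Lid on the locked inner compartment of the ward drug drawer

## Task

Push the key fully into the round brass knob of the drawer's inner compartment and turn it a quarter turn anticlockwise, so that the cam bolt swings clear of the compartment; leave the key in the knob. Then set the white lid on the compartment so that it drops over the two locating pins, press it down against its springs until it sits fully home on the rim, and finish while still holding it pressed down, so that a colleague can throw the bolt over it. Do not disturb the amber vial, the mortar or the two syringes.

Things in the scene. Friction and masses are not known exactly. Their poses are not given: they have to be found in the camera images.
- drawer: Pulled-out drawer of a grey counter-top lock unit, fixed. Origin: mid drawer on the work surface, x towards the unit's carcass. Plywood floor, top 12 mm above the work surface; inside x = -175 to +123 mm, y = -308 to +308 mm. Heights above the work surface: side and back walls 55 mm, grey front (robot side) 87 mm, carcass (beyond x = +125 mm) 90 mm; low stock stands on the carcass.
- compartment: Inner compartment, a white-painted plywood box fixed in the drawer: 110 (x) by 130 mm (y), 40 mm high above the drawer floor, top open, walls 18 mm. On its -x side it goes on as a solid lock deck, 52 mm deep, of the same height, with the brass knob on it, axis at x = -83 mm, y = 0. Origin: centre of the 110 by 130 mm box, on the drawer floor; z up.
- seat (a point): Centre of the compartment's mouth at rim height, 40 mm above the compartment's origin, same axes. At the corners of the rim (x = +-46, y = +-55 mm) stand four black sprung buttons, 10 mm across, 4 mm high; together they push the lid up with about 5 N, and with 10 N when pressed flush with the rim.
- pin_a (a point): Foot, at rim height, of a steel locating pin on the compartment's rim, at seat y = +55 mm, x = 0. Pin 8 mm thick, 10 mm tall, its upper 4 mm tapering to a 3.6 mm nose.
- pin_b (a point): Foot of the second, equal locating pin, at seat y = -55 mm, x = 0.
- keyway (a point): Centre of the top of the round brass knob (33 mm across, top 39.5 mm above the rim); turns with it, z up. Its x axis runs along the keyway, a slot 13.6 mm long (x), 6.6 mm wide (y), 18 mm deep, open at the top; the cam bolt points the same way.
- bolt_tip (a point): Tip of the cam bolt, a brass bar under the knob's head, 12 mm wide, 5 mm thick, underside 16.5 mm above the rim, reaching 42 mm from the knob's axis. Thrown, it overhangs the compartment's near edge by 14 mm and blocks the lid.
- knob (a joint): Turn of knob and bolt, rad: 0 = bolt thrown, along the compartment's +x; grows anticlockwise seen from above to a stop at 1.571 = bolt drawn back, along the compartment's +y, clear of the lid. Friction about 0.08 N m; it stays where it is left. It is a lock: turn it only with the key in it. The key has some 0.15 to 0.25 rad of play.
- key: Steel key, upright, blade down, in the slot of a birch block. Origin: centre of its collar's underside, which lands on the top of the knob (or block) when fully in; z up. Below: blade 12 (x) by 5 mm (y), 16.5 mm long, tip rounded. Above: collar 18 mm across, 3 mm high, neck 12 mm across, then from 10 to 34 mm the flat bow, 30 mm wide (x), 8 mm thick (y). Same either way round. 50 g.
- bow (a point): Middle of the key's bow, 22 mm above the key's origin; axes of the key.
- keyblock: Birch block, 56 (x) by 40 (y) by 30 mm high, fixed on the drawer floor; it holds the key upright in a slot in its top, along x, 19 mm deep. Origin: centre of its underside.
- lid: Lid, white-painted plywood 110 (x) by 130 (y) by 15 mm, lying flat in the drawer at first, right way up. Origin: centre of its underside, z up. Two round blind bores underneath, 10 mm wide, 11.5 mm deep, at x = 0, y = +-55 mm, fit the pins, either way round. Dropped on, it rests on the sprung buttons 4 mm above the rim; pressed home its underside is on the rim. 200 to 325 g.
- handle (a point): Middle of the bar of the steel D-handle over the centre of the lid, 38 mm above the lid's underside. Bar 74 mm long (lid's x), 12 mm wide (y), 14 mm tall, with 16 mm of clear space under it between its two legs.
- vial: Bystander: squat amber vial with a white cap, 44 mm across, 58 mm tall, loose on the drawer floor. Origin: centre of its underside.
- mortar: Bystander: white ceramic mortar, 76 mm across, 52 mm tall, loose. Origin: centre of its underside.
- syringe_a: Bystander: green plastic oral syringe lying flat along its x axis, about 108 mm long, 28 mm wide at the flange, 16 mm tall, loose. Origin: below the middle.
- syringe_b: Bystander: a second green oral syringe, like the first.
Things that resemble listed ones, but are neither listed nor needed, are in the scene too. Leave any green or purple look-alike of the lid alone.

How it is judged:
By the outcome, as a careful person would: the job done as asked, in the order asked, and still so for the second after the job is handed in, while the arm keeps its last pose, push and grip.
It also fails if it takes over 64 s, if anything falls off the work surface, if the arm or the gripper's body presses on something with over 40 N, if the wrist force passes 120 N, or if a joint passes its speed limit or range.

## Robot

A 6-joint arm with a two-finger parallel gripper is mounted at the origin on the work surface. World frame = base frame: x ahead of the robot, y to its left, z up, the work surface at z = 0. Lengths are in mm, angles in rad, forces in N, time in s.
With the tool pointing down it reaches from about 300 to 775 mm from the base axis. Payload 14.6 kg.
Tool frame: the origin (TCP) lies at the very end of the fingers, on their centre line; the grasp point (between the pads) lies env.grasp_offset behind it (env.grasp_offset is the distance from the TCP to the grasp point, in mm); x points along the fingers, y is the direction in which the jaws open and shut, and the axes are right-handed (so a half turn about x gives the same grasp; the last joint's range is limited). The gripper opens to 94 mm and grips with 3 to 60 N. Pads are 16 mm wide; open, the fingers measure 119 mm over their backs; the gripper's body (75 mm by 177 mm) begins 78 mm behind the grasp point.
Start: joints at [-1.266, 0.3, 1.521, -0, 1.321, -0.067], TCP at [199.804, -512.414, 205.446] pointing down, gripper open.
Joint ranges: [-3.03, 3.03], [-0.79, 2.21], [0.23, 2.52], [-1.04, 4.18], [0, 3.07], [-2.55, 2.55]. Speed limits (rad/s): [2.22, 2.22, 2.57, 3.14, 3.14, 3.14].

## Interface

Orientations are given as a rotation vector (axis times angle).
In Python, from bench import telemetry, optics, order, env gives the robot as it stands.
- The arm moves only by the tool jog_arm, never from a script. Its argument "increments" is a list of rows, each a list of 6 numbers: the shift along the tool's x, y, z in units of 25 mm (1.0 is 25 mm), then the turn, a rotation vector about the tool's x, y, z in units of 6 degrees (1.0 is 6 degrees). In form: [[tx, ty, tz, wx, wy, wz], ...]. A call has 1 to 20 rows; each row is the pose to reach, as a shift and turn from the pose measured when the call began, along the tool's axes at that moment; what a row does not reach only later rows make up. A row lasts 1/12 s, in which the tool goes at most 41.7 mm and 7.16 degrees, less where a joint would pass 70% of its speed; a pose out of reach is approached as far as the arm can. A call with a gripper value outside its range is refused whole. "hand" is the gripper's target within -1 to 1 (shut at 1, half-way at 0, fully open at -1), set as the call begins (left out, the last holds). The fingers move at their own pace and stop on an object; "grip_force" is the grip in N (left out, the last holds). Time passes only in rows, so rows that repeat a pose let the fingers close. It gives the time, the measured TCP pose, the force and the opening at its end, in the units of the state.
- telemetry.get_obs(): the state, without advancing time (a new reading comes with each control period).
- optics.grab_frame(name): name is "scene" or "top"; returns the picture (400x640x3 uint8, red, green, blue); there is no depth.
- optics.camera_info(name): a dict with "mtx" (3x3 intrinsics, pixels), "eye" and "attitude" of the camera in the world. Camera axes: x right, y up, looking along -z (the intrinsics and any distortion apply to the point x, -y, -z); pixel columns grow to the right and rows downward; lengths in mm; the calibration is good to about 2 mm. A picture is of the moment at which its call begins. camera_info takes no time and is no camera call.
- order.job_done(): hands the job in, once; it reports no verdict.
The state is a dict: "time": time; "qpos": joint angles; "joint_vel": joint speeds; "joint_efforts": joint torques, N m; "tcp_pos": TCP position; "eef_rot": TCP orientation; "force": force on the tool from outside, world axes, zero at the start; "moment": the same for the moment, N m; "opening": finger opening in mm.
Only numpy, scipy, OpenCV 4.12 (cv2) and the standard library are available. Lean on these libraries where they do the work, as an engineer would, in place of code of your own. Each camera call takes 0.05 s, during which the arm holds its last target.

## Working session

There is one attempt and no reset: what is moved stays moved. The work goes in short steps, Python scripts to look and compute and a tool call to move; the robot and the scene stay as the last step left them, time stands still between calls to the robot, and variables do not carry over. Pictures are saved under pics/ and viewed, and the job is handed in when it is done.

Besides the shell and the picture viewer there is one more tool, called by a JSON object that holds its "op" and its "data", one argument or row to a line. jog_arm: Moves the arm, as the interface text tells. Its arguments: {"type":"object","properties":{"increments":{"type":"array","items":{"type":"array","items":{"type":"number"}}},"hand":{"type":"number"},"grip_force":{"type":"number"}},"required":["increments"]}

```bash
ls; mkdir -p pics
python3 - <<'E'
from bench import telemetry, optics, order, env
import cv2
o=telemetry.get_obs()
for k,v in o.items(): print(k,v)
print(env.grasp_offset)
for n in("scene","top"):
    i=optics.camera_info(n); print(n,i)
    f=optics.grab_frame(n); cv2.imwrite(f"pics/{n}0.png",f[:,:,::-1])
E
```

```text
pics
time 0.0
qpos [-1.26560903e+00  3.00489136e-01  1.52159766e+00  1.11436273e-05
  1.32069436e+00 -6.65851666e-02]
joint_vel [ 0.0006569   0.00168493  0.00186276  0.00016709 -0.00096299 -0.00048591]
joint_efforts [-1.68212486e-03 -5.31807125e+01 -3.52736449e+01  7.07280566e-02
  2.45325227e-02 -8.37104449e-05]
tcp_pos [ 199.72373287 -512.1668793   204.86942658]
eef_rot [ 2.01867279  0.38086178 -2.01894134]
force [ 0.57939899 -0.56032071  0.88276501]
moment [-0.02192732  0.00100613 -0.01225447]
opening 94.21527025781762
18.8
scene {'mtx': array([[452.47813448,   0.        , 323.02367677],
       [  0.        , 452.47813448, 201.49087191],
       [  0.        ,   0.        ,   1.        ]]), 'eye': array([750.80075916, 701.24380325, 962.47706265]), 'attitude': array([0.23193944, 0.83890614, 2.52371889])}
top {'mtx': array([[417.31666586,   0.        , 315.74826204],
       [  0.        , 417.31666586, 198.55789153],
       [  0.        ,   0.        ,   1.        ]]), 'eye': array([ 283.96355258,  122.81927771, 1210.07441877]), 'attitude': array([ 0.097242  , -0.10865672, -1.54292853])}
```

View pics/scene0.png

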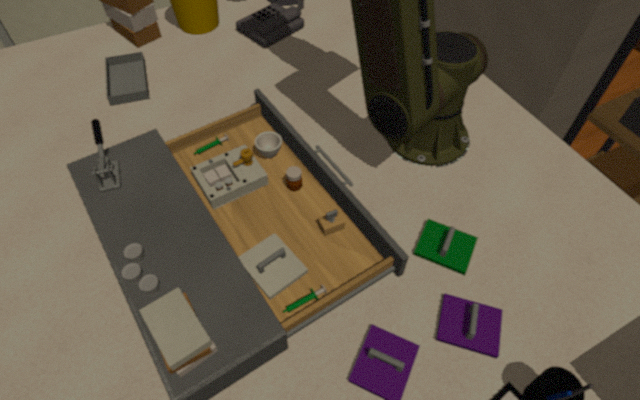

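View pics/top0.png

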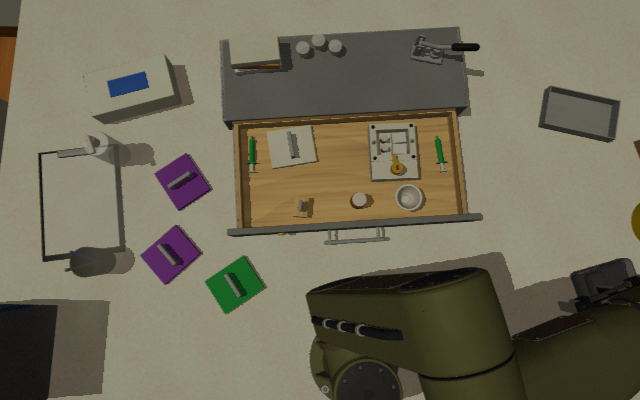

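```bash
cat > h.py <<'E'
import numpy as np, cv2
from scipy.spatial.transform import Rotation as R
from bench import telemetry, optics, order, env
def cam(n):
    i=optics.camera_info(n); return i['mtx'],np.array(i['eye']),R.from_rotvec(i['attitude']).as_matrix()
def ray(n,px):
    K,e,A=cam(n); d=np.linalg.inv(K)@[px[0],px[1],1]; d=A@(d*[1,-1,-1]); return e,d/np.linalg.norm(d)
def onz(n,px,z):
    e,d=ray(n,px); return e+d*(z-e[2])/d[2]
def proj(n,p):
    K,e,A=cam(n); c=A.T@(np.array(p,float)-e); c=c*[1,-1,-1]; u=K@c; return u[:2]/u[2]
def tri(p1,p2):
    e1,d1=ray('scene',p1); e2,d2=ray('top',p2)
    t=np.linalg.lstsq(np.c_[d1,-d2],e2-e1,rcond=None)[0]
    a=e1+d1*t[0]; b=e2+d2*t[1]; return (a+b)/2,np.linalg.norm(a-b)
def crop(n,img,x0,y0,x1,y1,s,name):
    c=cv2.resize(img[y0:y1,x0:x1],None,fx=s,fy=s,interpolation=cv2.INTER_CUBIC)
    cv2.imwrite(name,c)
E
python3 - <<'E'
from h import *
t=cv2.imread('pics/top0.png'); s=cv2.imread('pics/scene0.png')
crop('',t,225,100,485,245,3,'pics/tc0.png')
crop('',s,160,80,420,330,3,'pics/x.png'); 
crop('',s,180,120,290,210,7,'pics/sc_comp.png')
crop('',t,360,115,450,215,6,'pics/tc_comp.png')
for p in [(240,228),(470,218),(237,113),(458,108)]: print(p,onz('top',p,55))
E
```

```text
(240, 228) [349.45198505 323.39042406  55.        ]
(470, 218) [ 393.48601271 -314.40370305   55.        ]
(237, 113) [678.18584537 347.96768148  55.        ]
(458, 108) [ 710.8979885  -287.24663074   55.        ]
```

View pics/tc0.png

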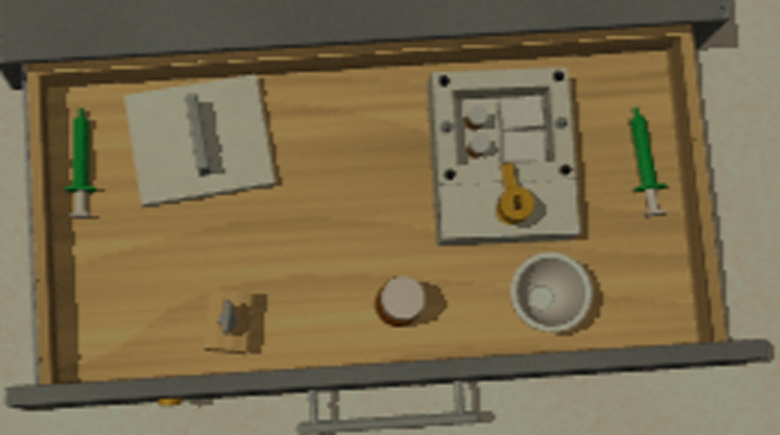

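View pics/sc_comp.png

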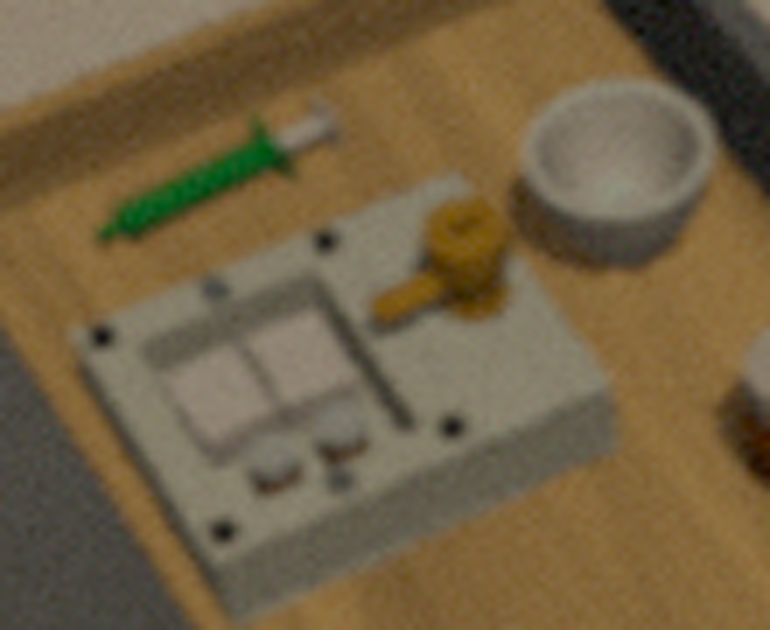

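View pics/tc_comp.png

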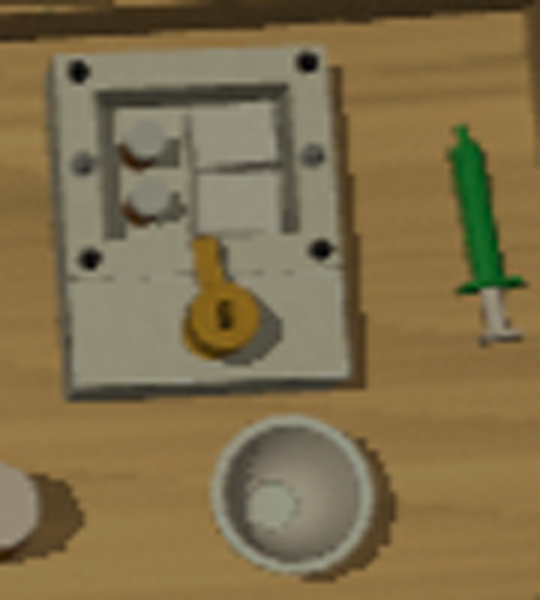

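```bash
cat >> h.py <<'E'
def avg(n,k=5):
    return np.mean([optics.grab_frame(n).astype(float) for _ in range(k)],0)
def blob(img,mask,c,r):
    """weighted centroid of mask weights near c"""
    h,w=mask.shape; yy,xx=np.mgrid[:h,:w]; m=mask*(np.hypot(xx-c[0],yy-c[1])<r)
    return np.array([(m*xx).sum(),(m*yy).sum()])/m.sum(), m.sum()
E
python3 - <<'E'
from h import *
from scipy.optimize import least_squares
T=avg('top');S=avg('scene'); np.save('T0.npy',T);np.save('S0.npy',S)
tb={'NL':(360+78/6,115+71/6),'NR':(360+307/6,115+62/6),'SL':(360+90/6,115+259/6),'SR':(360+320/6,115+249/6)}
sb={'NL':(180+222/7,120+531/7),'NR':(180+101/7,120+336/7),'SL':(180+452/7,120+427/7),'SR':(180+324/7,120+241/7)}
mod={'NL':(46,55),'NR':(46,-55),'SL':(-46,55),'SR':(-46,-55)}
M={}
for n,I,b in(('top',T,tb),('scene',S,sb)):
    g=I.mean(2); M[n]={}
    for k,c in b.items():
        c=np.array(c)-0.5
        for _ in range(3):
            w=np.clip(95-g,0,60); c,m=blob(I,w,c,3.5)
        M[n][k]=c; print(n,k,c.round(2),m.round(0),onz(n,c,55).round(1))
for n in M:
    def f(p):
        r=[]
        for k in mod:
            c,s=np.cos(p[2]),np.sin(p[2]); x,y=mod[k]
            r+=list(onz(n,M[n][k],55)[:2]-[p[0]+c*x-s*y,p[1]+s*x+c*y])
        return r
    q=least_squares(f,[620,-90,0]); print(n,q.x,np.round(q.fun,1))
for k in mod: print(k,tri(M['scene'][k],M['top'][k]))
E
```

```text
top NL [372.65 126.51] 548.0 [649.  -41.3  55. ]
top NR [410.82 124.98] 533.0 [ 656.5 -150.7   55. ]
top SL [374.6  157.81] 508.0 [557.6 -47.5  55. ]
top SR [413.12 156.14] 549.0 [ 565.4 -156.8   55. ]
scene NL [211.42 195.48] 385.0 [651.3 -41.9  55. ]
scene NR [193.99 167.5 ] 400.0 [ 658.9 -152.2   55. ]
scene SL [244.18 180.61] 355.0 [559.7 -47.9  55. ]
scene SR [225.94 153.91] 321.0 [ 566.6 -158.3   55. ]
top [ 6.07122032e+02 -9.90575526e+01  6.87972235e-02] [-0.3 -0.3 -0.3  0.1  0.2 -0.1  0.4  0.3]
scene [ 6.09139030e+02 -1.00093658e+02  6.58577610e-02] [-0.1  0.3  0.3 -0.3  0.   0.3 -0.2 -0.3]
NL (array([650.36213291, -42.06953724,  53.72664793]), np.float64(2.2037330309335896))
NR (array([ 657.89137276, -151.57817425,   54.53540713]), np.float64(2.6647924984818827))
SL (array([558.70038386, -48.16508554,  53.85134674]), np.float64(1.9040804513709213))
SR (array([ 566.05683545, -157.18216129,   55.45765726]), np.float64(1.7510172288960317))
```

Run:
```python
from h import *
T=np.load('T0.npy')[:,:,::-1];S=np.load('S0.npy')[:,:,::-1]
def c(I,x0,y0,x1,y1): 
    return cv2.resize(np.clip(I[y0:y1,x0:x1]*1.3,0,255).astype(np.uint8),(400,300),interpolation=cv2.INTER_CUBIC)
im=np.vstack([np.hstack([c(T,284,190,324,220),c(S,310,200,350,230)]),np.hstack([c(T,376,149,416,179),c(S,225,140,265,170)])])
cv2.imwrite('pics/z1.png',im)
```

```text
(no output)
```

View pics/z1.png

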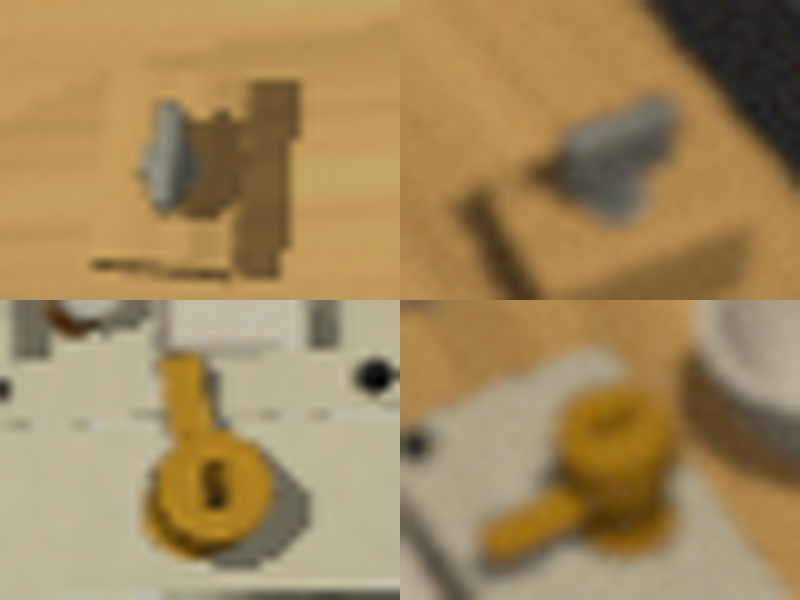

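Run:
```python
from h import *
for n,p in(('top',(607.1,-99.06,.0688)),('scene',(609.1,-100.1,.0659))):
    c,s=np.cos(p[2]),np.sin(p[2]); 
    f=lambda x,y,z:[p[0]+c*x-s*y,p[1]+s*x+c*y,z]
    print(n,'knobtop',f(-83,0,91.5),proj(n,f(-83,0,91.5)),'bolt0',proj(n,f(-41,0,73)))
T=np.load('T0.npy');S=np.load('S0.npy')
import sys
# dark slot
for n,I,c0,r in(('top',T,(397.2,167.3),4),('scene',S,(246,152),4)):
    g=I.mean(2); y,x=map(int,(c0[1],c0[0])); print(n); print(g[y-4:y+5,x-6:x+7].astype(int))
# yellow mask
for n,I in(('top',T),('scene',S)):
    h=cv2.cvtColor(I.astype(np.uint8),cv2.COLOR_RGB2HSV); r,g,b=I[...,0],I[...,1],I[...,2]
    y,x=(163,397) if n=='top' else(152,247)
    print(n,'R/B'); print((r/b*10)[y-12:y+16,x-8:x+9].astype(int))
for n,I,(x,y) in(('top',T,(301,206)),('scene',S,(331,216))):
    print(n,'sat');print((I[...,0]-I[...,2])[y-8:y+9,x-8:x+8].astype(int)); print(I.mean(2)[y-8:y+9,x-8:x+8].astype(int))
```

```text
top knobtop [np.float64(524.2963602866955), np.float64(-104.7658960934514), 91.5] [397.43436111 167.2323307 ] bolt0 [395.04480565 153.8459826 ]
scene knobtop [np.float64(526.280161400279), np.float64(-105.5657418815894), 91.5] [245.6557796  152.09570328] bolt0 [232.10729035 163.1730504 ]
top
[[133 132 100  83  83  85  85  86  85  87  96 127 133]
 [134 104  86  83  83  87  87  85  86  87  84  84 124]
 [108  91  84  84  86  62  41  64  83  89  87  81  82]
 [ 77  81  84  85  87  49  43  65  82  85  88  83  80]
 [ 77  82  84  84  86  51  37  57  80  85  86  84  81]
 [ 62  84  85  85  85  61  31  46  79  86  87  82  71]
 [ 56  79  87  83  85  61  30  52  80  86  85  81  77]
 [ 58  55  88  86  84  84  86  86  84  84  84  79  76]
 [ 70  55  72  88  88  85  85  84  84  83  72  75  76]]
scene
[[121 120 115 108 103 100  95  91  87  90  91  90  80]
 [120 111  99  93  87  83  79  78  78  80  85  86  78]
 [114 100  88  79  75  77  72  69  69  75  81  82  77]
 [105  89  75  76  67  67  62  58  66  72  77  77  74]
 [103  86  75  70  59  57  57  60  69  74  73  73  77]
 [ 97  78  72  71  67  63  69 
[... 7108 characters left out ...]
 62  60  58  58  57  69  84  98]
 [ 70  60  50  50  56  62  63  56  58  62  63  66  74  84  90  98]
 [ 59  46  44  49  58  59  63  62  63  64  72  76  87  96  99  98]
 [ 71  61  51  51  53  55  58  62  64  70  79  88  96  99 100  97]
 [ 88  80  68  57  57  60  61  62  65  71  81  90  97  97  98  98]
 [100  94  84  73  72  73  69  68  69  74  84  95  98 100 100  97]
 [103 100  96  92  88  84  83  81  78  84  93 100 100  99 102 101]
 [100  99  98 102 100  94  92  88  87  90  96  99 101 103 103 104]
 [ 99 100 100  97  97 101  99  97  98  98 101 103 104 102 103 102]
 [ 96 100  99 101  98 100 100 101 101 102 104 103 101  99  99  91]]<stdin>:15: RuntimeWarning: divide by zero encountered in divide
```

Run:
```python
from h import *
T=np.load('T0.npy');S=np.load('S0.npy')
I=T; w=np.clip((I[...,0]/np.maximum(I[...,2],1)-1.3)/3.5,0,1)
P=[]
for r in range(154,162):
    c=np.arange(389,400); ww=w[r,389:400]; P.append(onz('top',((c*ww).sum()/ww.sum(),r),73.5)); 
P=np.array(P); print(P.round(1)); k=np.polyfit(P[:,0],P[:,1],1); print('yaw top',np.arctan(k[0]), 'y at knob x 524.3',np.polyval(k,524.3))
# scene
I=S; w=np.clip((I[...,0]/np.maximum(I[...,2],1)-1.5)/2.5,0,1)
m=(w>.5).astype(np.uint8); yy,xx=np.nonzero(m[150:172,228:242]); 
P=[]
for c in range(232,241):
    r=np.arange(155,172); ww=w[155:172,c]; P.append(onz('scene',(c,(r*ww).sum()/ww.sum()),71))
P=np.array(P);print(P.round(1)); k=np.polyfit(P[:,0],P[:,1],1); print('yaw scene',np.arctan(k[0]),np.polyval(k,526.3))
# slot
for n,I,c,z in(('top',T,(397,167),91.5),('scene',S,(246,152),91.5)):
    g=I.mean(2); th=80 if n=='top' else 70
    p=np.array(c,float)
    for _ in range(3): p,_m=blob(I,np.clip(th-g,0,99),p,3.6)
    yy,xx=np.mgrid[:400,:640]; W=np.clip(th-g,0,99)*(np.hypot(xx-p[0],yy-p[1])<4.2)
    pts=np.array([onz(n,(x,y),z)[:2] for x,y in zip(xx[W>0],yy[W>0])]); ww=W[W>0]
    mu=(pts*ww[:,None]).sum(0)/ww.sum(); C=((pts-mu)*ww[:,None]).T@(pts-mu)/ww.sum(); v=np.linalg.eigh(C)
    a=v[1][:,1]; print(n,'slot',p,mu,'yaw',np.arctan(a[1]/a[0]),v[0]**.5)
# key bow top: light gray
sat=T[...,0]-T[...,2]; g=T.mean(2)
for z,lo in((76,85),):
    W=(np.clip(40-sat,0,30))*(g>lo); yy,xx=np.mgrid[:400,:640]; W=W*(np.hypot(xx-301,yy-205.5)<8)
    pts=np.array([onz('top',(x,y),z)[:2] for x,y in zip(xx[W>0],yy[W>0])]); ww=W[W>0]
    mu=(pts*ww[:,None]).sum(0)/ww.sum(); C=((pts-mu)*ww[:,None]).T@(pts-mu)/ww.sum(); v=np.linalg.eigh(C)
    a=v[1][:,1]; print('key top',mu,'yaw',np.arctan(a[1]/a[0]),v[0]**.5*12**.5)
# scene: bow top edge bright: 
sat=S[...,0]-S[...,2]; g=S.mean(2)
W=(np.clip(40-sat,0,30))*(g>74); W=W*(np.hypot(xx-331,yy-213)<10)*(yy<217)
pts=np.array([onz('scene',(x,y),76)[:2] for x,y in zip(xx[W>0],yy[W>0])]); ww=W[W>0]
mu=(pts*ww[:,None]).sum(0)/ww.sum(); C=((pts-mu)*ww[:,None]).T@(pts-mu)/ww.sum(); v=np.linalg.eigh(C)
a=v[1][:,1]; print('key scene',mu,'yaw',np.arctan(a[1]/a[0]),v[0]**.5*12**.5)
```

```text
[[ 565.5  -98.5   73.5]
 [ 562.7  -98.2   73.5]
 [ 559.8  -98.6   73.5]
 [ 557.   -99.1   73.5]
 [ 554.1  -99.1   73.5]
 [ 551.3  -99.9   73.5]
 [ 548.5 -100.4   73.5]
 [ 545.7 -100.9   73.5]]
yaw top 0.13400672459773533 y at knob x 524.3 -103.54634238791648
[[   nan    nan    nan]
 [ 566.  -102.7   71. ]
 [ 564.  -100.7   71. ]
 [ 561.5 -100.2   71. ]
 [ 558.6 -100.4   71. ]
 [ 555.8 -100.3   71. ]
 [ 552.6 -101.1   71. ]
 [ 549.6 -101.6   71. ]
 [ 546.1 -103.2   71. ]]
 ** On entry to DLASCL parameter number  4 had an illegal value
 ** On entry to DLASCL parameter number  4 had an illegal value
 ** On entry to DLASCL parameter number  4 had an illegal value
 ** On entry to DLASCL parameter number  4 had an illegal value
 ** On entry to DLASCL parameter number  5 had an illegal value
 ** On entry to DLASCL parameter number  4 had an illegal value<stdin>:13: RuntimeWarning: invalid value encountered in scalar divide
Traceback (most recent call last):
numpy.linalg.LinAlgError: SVD did not converge in Linear Least Squares
```

```bash
cat > m.py <<'E'
from h import *
yy,xx=np.mgrid[:400,:640]
def pca(n,W,z):
    pts=np.array([onz(n,(x,y),z)[:2] for x,y in zip(xx[W>0],yy[W>0])]); ww=W[W>0]
    mu=(pts*ww[:,None]).sum(0)/ww.sum(); C=((pts-mu)*ww[:,None]).T@(pts-mu)/ww.sum(); v=np.linalg.eigh(C)
    a=v[1][:,1]; return mu.round(1),'yaw',round(np.arctan(a[1]/a[0]),3),(v[0]**.5*12**.5).round(1)
E
python3 - <<'E'
from m import *
T=np.load('T0.npy');S=np.load('S0.npy')
for n,I,c in(('top',T,(397,167)),('scene',S,(246,152))):
    g=I.mean(2); th=80 if n=='top' else 72; p=np.array(c,float)
    for _ in range(3): p,_m=blob(I,np.clip(th-g,0,99),p,3.6)
    print(n,'slot',p,pca(n,np.clip(th-g,0,99)*(np.hypot(xx-p[0],yy-p[1])<4),91.5))
sat=T[...,0]-T[...,2]; g=T.mean(2)
print('key top',pca('top',np.clip(40-sat,0,30)*(g>84)*(np.hypot(xx-301,yy-205.5)<8),76))
sat=S[...,0]-S[...,2]; g=S.mean(2)
print('key sc',pca('scene',np.clip(40-sat,0,30)*(g>76)*(np.hypot(xx-331,yy-213)<10)*(yy<217),76))
# key silhouettes whole
for n,I,c,z in(('top',T,(301,206),0),('scene',S,(331,215),0)):
    p,m=blob(I,np.clip(40-(I[...,0]-I[...,2]),0,30),c,9); print(n,p,m)
# lid: handle & lid corners top
g=T.mean(2); sat=T[...,0]-T[...,2]
m=((sat<32)&(g>60)).astype(np.uint8); m[:118]=0;m[175:]=0;m[:,:262]=0;m[:,325:]=0
cs,_=cv2.findContours(m,0,2); c=max(cs,key=cv2.contourArea); r=cv2.minAreaRect(c); print(r)
b=cv2.boxPoints(r); q=np.array([onz('top',x,27) for x in b]);print(q.round(1), q.mean(0)); 
for i in range(4): d=q[(i+1)%4]-q[i]; print(np.linalg.norm(d),np.arctan2(d[1],d[0]))
E
```

```text
top slot [397.00451535 167.15623119] (array([ 524.5, -103.6]), 'yaw', np.float64(0.071), array([ 6.8, 13.3]))
scene slot [245.79688402 151.72360069] (array([ 525.4, -106.6]), 'yaw', np.float64(0.045), array([ 7.9, 12.3]))
key top (array([415.5, 159.7]), 'yaw', np.float64(-0.15), array([ 6.5, 25.8]))
key sc (array([417.8, 159.8]), 'yaw', np.float64(-0.052), array([ 6. , 25.6]))
top [300.73819578 205.70902111] 1042.0
scene [330.9592389  215.49048626] 2365.0
((291.4189147949219, 146.51351928710938), (37.64736557006836, 44.058929443359375), 80.53767395019531)
[[634.  264.4  27. ]
 [659.4 138.2  27. ]
 [548.9 117.4  27. ]
 [524.2 242.2  27. ]] [591.621545   190.56711677  27.        ]
128.7184918724735 -1.372630783696294
112.42313560300136 -2.954976029511443
127.20476995945434 1.766079417078752
112.04918511456715 0.20009249742232868
```

Run:
```python
from h import *
o=telemetry.get_obs(); M=R.from_rotvec(o['eef_rot']).as_matrix(); print(M.round(4)); print('tool y yaw',np.arctan2(M[1,1],M[0,1]))
```

```text
[[-0.      0.3633 -0.9317]
 [ 0.     -0.9317 -0.3633]
 [-1.     -0.      0.    ]]
tool y yaw -1.198967418916317
```

```bash
cat > go.py <<'E'
from h import *
def rows(x,y,z,yawy):
    o=telemetry.get_obs(); M=R.from_rotvec(o['eef_rot']).as_matrix(); p=o['tcp_pos']
    d=M.T@(np.array([x,y,z])-p)/25
    X=np.array([0,0,-1.]); Y=np.array([np.cos(yawy),np.sin(yawy),0]); G=np.c_[X,Y,np.cross(X,Y)]
    w=R.from_matrix(M.T@G).as_rotvec()/np.deg2rad(6)
    print('t',round(float(o['time']),2),'tcp',p.round(1),'F',o['force'].round(1),'op',round(o['opening'],1),'ROW',d.round(3),w.round(3))
if __name__=='__main__':
    import sys; rows(*map(float,sys.argv[1:5]))
E
python3 go.py 416.5 160 150 -1.67; python3 -c "
from h import *
print(onz('top',(301,224),87))"
```

```text
t 0.6 tcp [ 199.8 -512.4  205.4] F [-0.2 -0.2  0.3] op 94.4 ROW [  2.218 -21.909 -17.848] [4.498 0.    0.   ]
[362.55321852 154.44781753  87.        ]
```

{"op": "jog_arm", "data": {
  "increments": [
    [2.2,-21.9,-17.85,4.5,0,0],
    [2.2,-21.9,-17.85,4.5,0,0],
    [2.2,-21.9,-17.85,4.5,0,0],
    [2.2,-21.9,-17.85,4.5,0,0],
    [2.2,-21.9,-17.85,4.5,0,0],
    [2.2,-21.9,-17.85,4.5,0,0],
    [2.2,-21.9,-17.85,4.5,0,0],
    [2.2,-21.9,-17.85,4.5,0,0],
    [2.2,-21.9,-17.85,4.5,0,0],
    [2.2,-21.9,-17.85,4.5,0,0],
    [2.2,-21.9,-17.85,4.5,0,0],
    [2.2,-21.9,-17.85,4.5,0,0],
    [2.2,-21.9,-17.85,4.5,0,0],
    [2.2,-21.9,-17.85,4.5,0,0],
    [2.2,-21.9,-17.85,4.5,0,0],
    [2.2,-21.9,-17.85,4.5,0,0],
    [2.2,-21.9,-17.85,4.5,0,0],
    [2.2,-21.9,-17.85,4.5,0,0],
    [2.2,-21.9,-17.85,4.5,0,0],
    [2.2,-21.9,-17.85,4.5,0,0]
  ],
  "hand": 0.2
}}

```text
time: 2.27
tcp_pos: [416.4, 159.5, 150.3]
eef_rot: [-2.17, 0.108, 2.171]
force: [1.0, -0.4, -0.2]
opening: 37.7
```

```bash
python3 go.py 416.5 160 90 -1.67
python3 - <<'E'
from h import *
T=avg('top',2);S=avg('scene',2)
p=telemetry.get_obs()['tcp_pos']; print(p,proj('top',p),proj('scene',p))
def c(I,n):
    x,y=proj(n,p).astype(int); I=I[:,:,::-1]
    return cv2.resize(np.clip(I[y-40:y+40,x-40:x+40]*1.3,0,255).astype(np.uint8),(400,400),interpolation=cv2.INTER_CUBIC)
cv2.imwrite('pics/z2.png',np.hstack([c(T,'top'),c(S,'scene')]))
E
```

```text
t 2.27 tcp [416.4 159.5 150.3] F [ 1.  -0.4 -0.2] op 37.7 ROW [ 2.412 -0.022 -0.004] [ 0.003  0.005 -0.003]
[416.72534032 158.7984776  150.78433578] [299.27290153 201.03489153] [332.47688477 192.61018083]
```

View pics/z2.png

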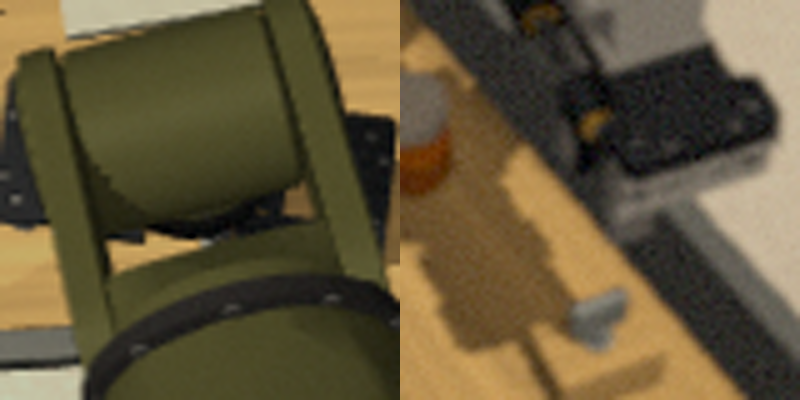

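Run:
```python
from h import *
S=avg('scene',2)[:,:,::-1]
cv2.imwrite('pics/z3.png',cv2.resize(np.clip(S[100:260,230:440]*1.3,0,255).astype(np.uint8),None,fx=3.6,fy=3.6,interpolation=cv2.INTER_CUBIC))
```

```text
(no output)
```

View pics/z3.png

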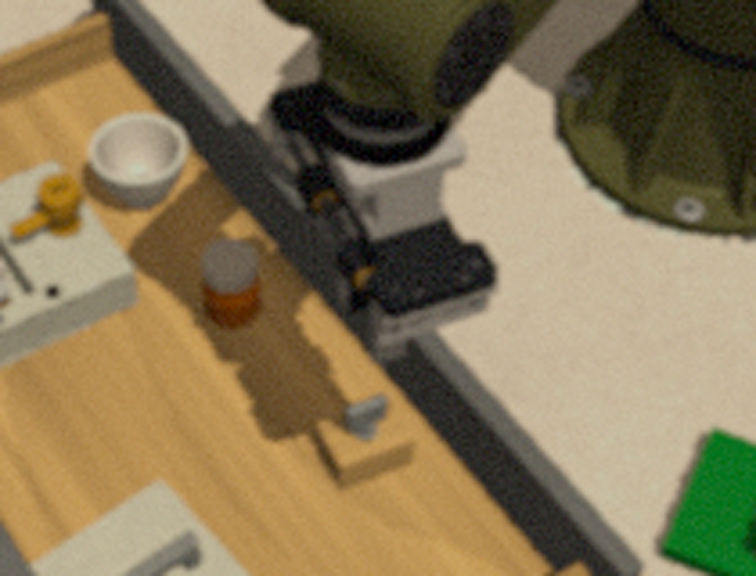

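{"op": "jog_arm", "data": {
  "increments": [
    [1.5,0,0,0,0,0],
    [2.5,0,0,0,0,0],
    [2.5,0,0,0,0,0],
    [2.5,0,0,0,0,0]
  ]
}}

```text
time: 2.9
tcp_pos: [416.5, 158.7, 88.3]
eef_rot: [-2.168, 0.111, 2.171]
force: [0.8, -0.3, -0.4]
opening: 37.5
```

```bash
python3 go.py 416.5 160 48 -1.67
python3 - <<'E'
from h import *
S=avg('scene',3)[:,:,::-1]
cv2.imwrite('pics/z4.png',cv2.resize(np.clip(S[170:240,290:380]*1.6,0,255).astype(np.uint8),None,fx=8,fy=8,interpolation=cv2.INTER_CUBIC))
print(proj('scene',telemetry.get_obs()['tcp_pos']))
E
```

```text
t 2.9 tcp [416.5 158.7  88.3] F [ 0.8 -0.3 -0.4] op 37.5 ROW [ 1.611 -0.053  0.005] [-0.022  0.011 -0.004]
[331.47074154 208.62039646]
```

View pics/z4.png

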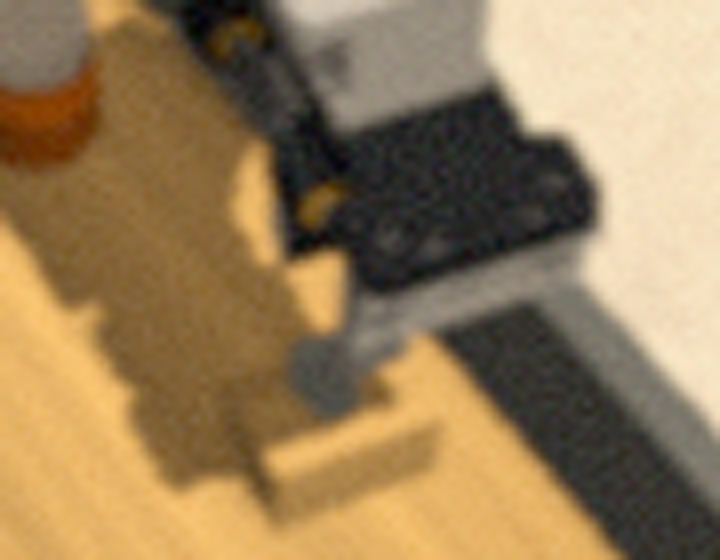

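{"op": "jog_arm", "data": {
  "increments": [
    [0.8,-0.05,0,0,0,0],
    [1.6,-0.05,0,0,0,0],
    [1.6,-0.05,0,0,0,0],
    [1.6,-0.05,0,0,0,0]
  ]
}}

```text
time: 3.38
tcp_pos: [418.1, 160.5, 50.7]
eef_rot: [-2.172, 0.109, 2.166]
force: [1.5, 0.6, -0.2]
opening: 37.3
```

{"op": "jog_arm", "data": {
  "increments": [
    [0,0,0,0,0,0],
    [0,0,0,0,0,0],
    [0,0,0,0,0,0],
    [0,0,0,0,0,0],
    [0,0,0,0,0,0],
    [0,0,0,0,0,0]
  ],
  "hand": 1,
  "grip_force": 12
}}

```text
time: 3.88
tcp_pos: [418.4, 160.3, 51.2]
eef_rot: [-2.173, 0.109, 2.165]
force: [-1.1, -4.6, 6.7]
opening: 10.0
```

{"op": "jog_arm", "data": {
  "increments": [
    [0,0,0,0,0,0],
    [0,0,0,0,0,0],
    [0,0,0,0,0,0]
  ],
  "grip_force": 20
}}

```text
time: 4.13
tcp_pos: [418.4, 160.2, 51.3]
eef_rot: [-2.173, 0.109, 2.165]
force: [-1.1, -2.8, 3.8]
opening: 9.3
```

```bash
python3 go.py 416.5 160 48 -1.67
python3 - <<'E'
from h import *
for i in range(6):
    o=telemetry.get_obs(); print(o['tcp_pos'].round(2),o['force'].round(1),o['moment'].round(2),o['opening'])
    optics.grab_frame('top')
S=avg('scene',3)[:,:,::-1]
cv2.imwrite('pics/z5.png',cv2.resize(np.clip(S[170:240,290:380]*1.6,0,255).astype(np.uint8),None,fx=8,fy=8,interpolation=cv2.INTER_CUBIC))
E
```

```text
t 4.13 tcp [418.4 160.2  51.3] F [-1.1 -2.8  3.8] op 9.3 ROW [0.133 0.017 0.076] [-0.016 -0.034  0.006]
[418.43 160.23  51.32] [-1.1 -2.8  3.8] [-0.58  0.19  0.01] 9.327227070168483
[418.44 160.25  51.32] [-1.3 -2.9  2.9] [-0.64  0.18  0.04] 9.434915860305694
[418.48 160.26  51.32] [-0.7 -3.6  5.1] [-0.69  0.21 -0.01] 9.135757759661468
[418.46 160.25  51.31] [-0.9 -2.9  4.8] [-0.7   0.17 -0.06] 9.258000513858052
[418.44 160.26  51.28] [-0.7 -2.9  3.8] [-0.66  0.17 -0.01] 9.00479105661974
[418.43 160.27  51.29] [-0.5 -4.2  5.1] [-0.75  0.18  0.02] 9.50143300102502
```

View pics/z5.png

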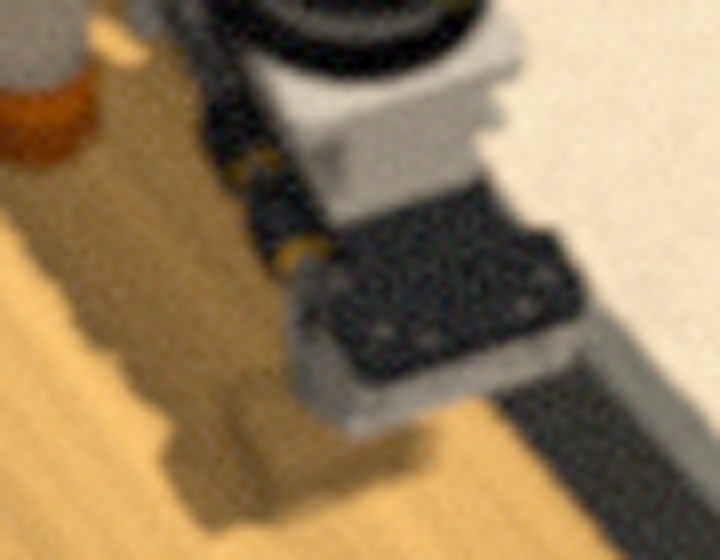

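Run:
```python
from m import *
a=onz('top',(293.5,216.4),42);b=onz('top',(306.5,217.4),42);d=a-b;print(a,b,np.linalg.norm(d),'y-edge yaw-90:',np.arctan2(d[1],d[0])-np.pi/2)
T=np.load('T0.npy'); S=np.load('S0.npy')
g=T.mean(2); P=[]
for c in range(294,307):
    col=g[213:221,c]; w=np.clip(95-col,0,99); 
    if w.sum()>10: P.append((c,(w*np.arange(213,221)).sum()/w.sum()))
P=np.array(P); print(P.round(2).tolist()); k=np.polyfit(P[:,0],P[:,1],1)
a=onz('top',(294,np.polyval(k,294)),30);b=onz('top',(306,np.polyval(k,306)),30);d=a-b;print(np.arctan2(d[1],d[0])-np.pi/2)
# slot ridge of key bow: bright vs dark edge per row in top
sat=T[...,0]-T[...,2]
for r in range(201,212):
    w=np.clip(g[r,297:304]-75,0,99)*(sat[r,297:304]<40); c=np.arange(297,304); print(r,round((w*c).sum()/w.sum(),2),end='; ')
```

```text
[386.49822363 177.37856867  42.        ] [384.61991668 140.83672318  42.        ] 36.59008757067445 y-edge yaw-90: -0.051356337199479185
[[294.0, 216.0], [295.0, 216.0], [296.0, 216.0], [297.0, 216.01], [298.0, 216.0], [299.0, 216.44], [300.0, 217.0], [301.0, 217.0], [302.0, 216.99], [303.0, 217.0], [304.0, 217.0], [305.0, 217.0], [306.0, 217.0]]
-0.08683663354932736
201 300.5; 202 300.31; 203 300.27; 204 299.7; 205 299.02; 206 298.92; 207 299.16; 208 299.41; 209 299.38; 210 299.1; 211 nan; <stdin>:13: RuntimeWarning: invalid value encountered in scalar divide
```

{"op": "jog_arm", "data": {
  "increments": [
    [0,0,0,0,0,0],
    [0,0,0,0,0,0],
    [0.17,0,0.07,-0.35,0,0],
    [0.17,0,0.07,-0.35,0,0],
    [0.17,0,0.07,-0.35,0,0],
    [0.17,0,0.07,-0.35,0,0]
  ],
  "hand": 0.6
}}

```text
time: 5.08
tcp_pos: [416.7, 160.5, 47.0]
eef_rot: [-2.192, 0.071, 2.184]
force: [-0.5, -0.1, -0.1]
opening: 18.8
```

{"op": "jog_arm", "data": {
  "increments": [
    [0,0,0,0,0,0],
    [0,0,0,0,0,0],
    [0,0,0,0,0,0],
    [0,0,0,0,0,0],
    [0,0,0,0,0,0],
    [0,0,0,0,0,0]
  ],
  "hand": 1,
  "grip_force": 20
}}

```text
time: 5.58
tcp_pos: [416.9, 160.4, 47.2]
eef_rot: [-2.192, 0.071, 2.184]
force: [-0.2, -5.4, 4.1]
opening: 10.5
```

```bash
python3 - <<'E'
from h import *
for i in range(6):
    o=telemetry.get_obs(); print(o['tcp_pos'].round(2),o['force'].round(1),o['moment'].round(2),o['opening'])
    optics.grab_frame('top')
E
python3 go.py 416.5 160 48 -1.67
```

```text
[416.86 160.4   47.17] [-0.2 -5.4  4.1] [-0.89  0.1   0.04] 10.478835164156214
[416.86 160.4   47.17] [-0.7 -4.2  4.8] [-0.94  0.13  0.02] 10.963279306208337
[416.85 160.42  47.15] [-0.8 -4.2  5.4] [-1.04  0.02  0.04] 10.83405761646204
[416.86 160.41  47.18] [-0.2 -4.1  5.1] [-1.05  0.12 -0.01] 10.64579510071019
[416.87 160.41  47.17] [-0.  -4.7  4.1] [-0.99  0.1  -0.05] 10.707030716999386
[416.85 160.4   47.17] [ 1.  -5.   4.5] [-1.    0.09 -0.03] 10.674219320672409
t 5.88 tcp [416.9 160.4  47.2] F [ 0.  -5.5  4.8] op 10.8 ROW [-0.034  0.017  0.013] [ 0.325 -0.036  0.005]
```

{"op": "jog_arm", "data": {
  "increments": [
    [0,0,0,0,0,0],
    [0,0,0,0,0,0],
    [-0.26,0.03,0,0,0,0],
    [-0.26,0.03,0,0,0,0],
    [-0.26,0.03,0,0,0,0],
    [-0.26,0.03,0,0,0,0]
  ],
  "hand": 0.6
}}

```text
time: 6.38
tcp_pos: [416.8, 159.7, 53.7]
eef_rot: [-2.192, 0.071, 2.184]
force: [-0.4, -0.0, -0.6]
opening: 18.7
```

{"op": "jog_arm", "data": {
  "increments": [
    [0,0,0,0,0,0],
    [0,0,0,0,0,0],
    [0,0,0,0,0,0],
    [0,0,0,0,0,0],
    [0,0,0,0,0,0],
    [0,0,0,0,0,0]
  ],
  "hand": 1,
  "grip_force": 20
}}

```text
time: 6.88
tcp_pos: [416.8, 159.7, 53.7]
eef_rot: [-2.192, 0.071, 2.184]
force: [-0.3, 0.5, -0.7]
opening: 7.9
```

```bash
cat > st.py <<'E'
from h import *
L=[]
for i in range(5):
    o=telemetry.get_obs(); L.append(np.r_[o['tcp_pos'],o['force'],o['moment']*100,o['opening']]); optics.grab_frame('scene')
print(np.mean(L,0).round(2))
E
python3 st.py
python3 go.py 416.5 160 48 -1.67
```

```text
[ 4.1679e+02  1.5973e+02  5.3720e+01 -4.0000e-02 -5.0000e-02 -7.6000e-01
  5.8400e+00  2.8000e-01  3.5300e+00  7.9000e+00]
t 7.13 tcp [416.8 159.7  53.7] F [-0.8  0.4 -0.2] op 8.0 ROW [ 0.23  -0.01   0.013] [ 0.325 -0.038  0.007]
```

{"op": "jog_arm", "data": {
  "increments": [
    [-0.3,0,0,0,0,0],
    [-1,0,0,0,0,0],
    [-2,0,0,0,0,0],
    [-3,0,0,0,0,0],
    [-3.5,0,0,0,0,0],
    [-3.5,0,0,0,0,0],
    [-3.5,0,0,0,0,0]
  ],
  "grip_force": 40
}}

```text
time: 7.72
tcp_pos: [416.5, 159.7, 141.5]
eef_rot: [-2.193, 0.07, 2.182]
force: [0.2, -0.2, -0.8]
opening: 7.6
```

```bash
python3 go.py 525.3 -105.15 140 -1.504
```

```text
t 7.72 tcp [416.5 159.7 141.5] F [ 0.2 -0.2 -0.8] op 7.6 ROW [ 0.076 10.289 -5.03 ] [-1.26  -0.049  0.007]
```

{"op": "jog_arm", "data": {
  "increments": [
    [0,3,-1.5,-0.4,0,0],
    [0.05,6,-3,-0.8,-0.05,0],
    [0.05,9,-4.5,-1.26,-0.05,0],
    [0.08,10.3,-5.03,-1.26,-0.05,0],
    [0.08,10.3,-5.03,-1.26,-0.05,0],
    [0.08,10.3,-5.03,-1.26,-0.05,0],
    [0.08,10.3,-5.03,-1.26,-0.05,0],
    [0.08,10.3,-5.03,-1.26,-0.05,0],
    [0.08,10.3,-5.03,-1.26,-0.05,0],
    [0.08,10.3,-5.03,-1.26,-0.05,0],
    [0.08,10.3,-5.03,-1.26,-0.05,0],
    [0.08,10.3,-5.03,-1.26,-0.05,0],
    [0.08,10.3,-5.03,-1.26,-0.05,0]
  ]
}}

```text
time: 8.8
tcp_pos: [525.1, -104.5, 139.9]
eef_rot: [2.187, 0.075, -2.187]
force: [0.3, 0.1, -0.8]
opening: 7.5
```

```bash
python3 go.py 525.3 -105.15 120 -1.504; python3 st.py;python3 - <<'E'
from h import *
S=avg('scene',4)[:,:,::-1];T=avg('top',2)[:,:,::-1]
f=lambda I:cv2.resize(np.clip(I*1.5,0,255).astype(np.uint8),(400,400),interpolation=cv2.INTER_CUBIC)
cv2.imwrite('pics/z6.png',np.hstack([f(S[115:175,220:280]),f(T[130:210,360:440])]))
E
```

```text
t 8.8 tcp [ 525.1 -104.5  139.9] F [ 0.3  0.1 -0.8] op 7.5 ROW [ 0.798  0.026 -0.005] [ 0.013 -0.     0.007]
[ 5.2523e+02 -1.0482e+02  1.4000e+02  5.1000e-01  1.8000e-01 -5.4000e-01
  8.5000e-01  9.1000e-01 -4.2000e-01  7.5500e+00]
```

View pics/z6.png

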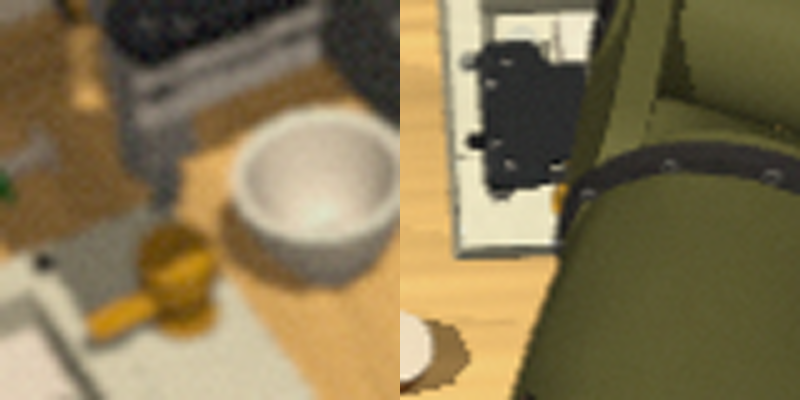

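```bash
python3 -c "
from h import *
print(proj('scene',(525.2,-104.8,111.8)),proj('scene',(525.2,-104.8,128)),proj('scene',(527,-105.5,91.5)))"
```

```text
[245.18329481 146.72873316] [244.38963935 142.29942197] [245.41050053 152.20705345]
```

{"op": "jog_arm", "data": {
  "increments": [
    [0.4,0.01,0,0,0,0],
    [0.72,0.01,0,0,0,0],
    [0.72,0.01,0,0,0,0],
    [0.72,0.01,0,0,0,0],
    [0.8,0.01,0,0,0,0],
    [0.88,0.01,0,0,0,0],
    [0.92,0.01,0,0,0,0],
    [0.92,0.01,0,0,0,0]
  ]
}}

```text
time: 10.02
tcp_pos: [525.4, -105.2, 116.9]
eef_rot: [2.189, 0.075, -2.188]
force: [0.4, 4.7, 0.0]
opening: 7.6
```

```bash
python3 go.py 525.3 -105.15 103.2 -1.504; python3 st.py
```

```text
t 10.02 tcp [ 525.4 -105.2  116.9] F [0.4 4.7 0. ] op 7.6 ROW [ 0.549 -0.003  0.004] [ 0.    -0.004  0.014]
[ 5.2538e+02 -1.0523e+02  1.1689e+02  1.0100e+00  4.5500e+00 -1.6000e-01
  1.1454e+02 -2.6190e+01  7.3000e-01  7.5700e+00]
```

{"op": "jog_arm", "data": {
  "increments": [
    [0,-0.02,0,0,0,0],
    [0,-0.02,0,0,0,0],
    [0.08,-0.02,0,0,0,0],
    [0.16,-0.02,0,0,0,0],
    [0.16,-0.02,0,0,0,0]
  ]
}}

```text
time: 10.68
tcp_pos: [525.5, -104.6, 112.6]
eef_rot: [2.189, 0.075, -2.188]
force: [3.5, 4.2, -0.6]
opening: 7.7
```

```bash
python3 go.py 525.3 -105.15 103.2 -1.504; python3 st.py
```

```text
t 10.68 tcp [ 525.5 -104.6  112.6] F [ 3.5  4.2 -0.6] op 7.7 ROW [0.376 0.022 0.008] [ 0.001 -0.005  0.016]
[ 525.42 -104.6   112.61    3.6     4.49   -1.59   92.75  -68.58    3.21
    7.74]
```

{"op": "jog_arm", "data": {
  "increments": [
    [0,-0.02,-0.015,0,0,0],
    [0,-0.02,-0.015,0,0,0],
    [0.1,-0.02,-0.015,0,0,0],
    [0.2,-0.02,-0.015,0,0,0],
    [0.28,-0.02,-0.015,0,0,0],
    [0.28,-0.02,-0.015,0,0,0]
  ]
}}

```text
time: 11.43
tcp_pos: [525.6, -104.1, 105.1]
eef_rot: [2.188, 0.075, -2.188]
force: [2.3, 1.0, -1.4]
opening: 7.2
```

```bash
python3 go.py 525.3 -105.15 103.2 -1.504; python3 st.py
```

```text
t 11.43 tcp [ 525.6 -104.1  105.1] F [ 2.3  1.  -1.4] op 7.2 ROW [0.076 0.04  0.016] [0.    0.001 0.016]
[ 5.2567e+02 -1.0413e+02  1.0537e+02  1.3600e+00  6.0000e-01 -1.2600e+00
  1.2580e+01 -2.4680e+01  4.0000e-02  7.6900e+00]
```

Nearly in; press until the collar meets.

{"op": "jog_arm", "data": {
  "increments": [
    [0.05,0,0,0,0,0],
    [0.1,0,0,0,0,0],
    [0.13,0,0,0,0,0],
    [0.16,0,0,0,0,0],
    [0.16,0,0,0,0,0]
  ]
}}

```text
time: 12.1
tcp_pos: [525.9, -104.2, 102.7]
eef_rot: [2.189, 0.075, -2.187]
force: [-4.4, 1.7, 12.3]
opening: 8.0
```

```bash
python3 go.py 525.3 -105.15 103.2 -1.504; python3 st.py
```

```text
t 12.1 tcp [ 525.9 -104.2  102.7] F [-4.4  1.7 12.3] op 8.0 ROW [-0.018  0.037  0.027] [ 0.001 -0.009  0.012]
[ 525.91 -104.16  102.74   -4.76    1.74   12.81   41.72   92.34    1.48
    7.73]
```

{"op": "jog_arm", "data": {
  "increments": [
    [-0.01,0,0,-1,0,0],
    [-0.01,0,0,-2,0,0],
    [-0.01,0,0,-3,0,0],
    [-0.01,0,0,-4,0,0],
    [-0.01,0,0,-5,0,0],
    [-0.01,0,0,-5,0,0]
  ]
}}

```text
time: 12.85
tcp_pos: [526.0, -104.2, 103.1]
eef_rot: [1.884, 0.578, -1.881]
force: [0.2, 0.7, 2.0]
opening: 7.6
```

```bash
python3 go.py 525.3 -104.2 103.2 -1.504; python3 st.py
```

```text
t 12.85 tcp [ 526.  -104.2  103.1] F [0.2 0.7 2. ] op 7.6 ROW [-0.005 -0.015  0.022] [ 5.048 -0.014  0.008]
[ 5.2596e+02 -1.0419e+02  1.0306e+02  1.1000e-01  1.2000e-01  2.2600e+00
  1.2760e+01 -9.1100e+00 -2.5800e+00  7.6200e+00]
```

{"op": "jog_arm", "data": {
  "increments": [
    [0,0,0,-1,0,0],
    [0,0,0,-2,0,0],
    [0,0,0,-3,0,0],
    [0,0,0,-4,0,0],
    [0,0,0,-5,0,0],
    [0,0,0,-6,0,0],
    [0,0,0,-6,0,0]
  ]
}}

```text
time: 13.68
tcp_pos: [526.3, -104.5, 103.1]
eef_rot: [1.465, 1.022, -1.461]
force: [3.7, -2.0, -0.6]
opening: 7.7
```

```bash
python3 go.py 525.3 -104.2 103.2 0.067; python3 st.py
```

```text
t 13.68 tcp [ 526.3 -104.5  103.1] F [ 3.7 -2.  -0.6] op 7.7 ROW [-0.004 -0.041  0.004] [-3.993 -0.01  -0.018]
[ 526.26 -104.43  103.13    4.02   -2.77   -0.8   -53.11  -89.65   -5.76
    7.69]
```

{"op": "jog_arm", "data": {
  "increments": [
    [0,0.015,0,-1,0,0],
    [0,0.015,0,-2,0,0],
    [0,0.015,0,-3,0,0],
    [0,0.015,0,-4,0,0],
    [0,0.015,0,-5,0,0],
    [0,0.015,0,-6,0,0],
    [0,0.015,0,-6,0,0],
    [0,0.015,0,-6,0,0]
  ]
}}

```text
time: 14.6
tcp_pos: [526.8, -104.5, 103.2]
eef_rot: [1.012, 1.322, -1.008]
force: [4.7, -1.1, -1.9]
opening: 7.6
```

```bash
python3 go.py 525.3 -104.2 103.2 0.067; python3 st.py
```

```text
t 14.6 tcp [ 526.8 -104.5  103.2] F [ 4.7 -1.1 -1.9] op 7.6 ROW [-0.002 -0.055 -0.028] [ 1.911 -0.004 -0.025]
[ 526.82 -104.52  103.17    4.87   -0.75   -1.63  -26.41 -117.36   -4.95
    7.64]
```

{"op": "jog_arm", "data": {
  "increments": [
    [0,0.02,0,-0.5,0,0],
    [0,0.02,0,-1,0,0],
    [0,0.02,0,-1.3,0,0],
    [0,0.02,0,-1.3,0,0]
  ]
}}

```text
time: 15.18
tcp_pos: [527.1, -104.3, 103.1]
eef_rot: [0.911, 1.371, -0.908]
force: [1.2, -1.9, 1.1]
opening: 7.8
```

```bash
python3 go.py 525.3 -104.2 103.2 0.067; python3 st.py
python3 - <<'E'
from h import *
S=avg('scene',4)[:,:,::-1];T=avg('top',2)[:,:,::-1]
f=lambda I:cv2.resize(np.clip(I*1.5,0,255).astype(np.uint8),(400,400),interpolation=cv2.INTER_CUBIC)
cv2.imwrite('pics/z7.png',np.hstack([f(S[130:190,220:280]),f(T[130:210,360:440])]))
E
```

```text
t 15.18 tcp [ 527.1 -104.3  103.1] F [ 1.2 -1.9  1.1] op 7.8 ROW [-0.004 -0.063 -0.032] [ 3.177 -0.006 -0.019]
[ 5.2707e+02 -1.0434e+02  1.0310e+02  5.1000e-01 -1.0600e+00  8.8000e-01
 -2.5110e+01 -2.3160e+01 -3.6440e+01  7.6100e+00]
```

View pics/z7.png

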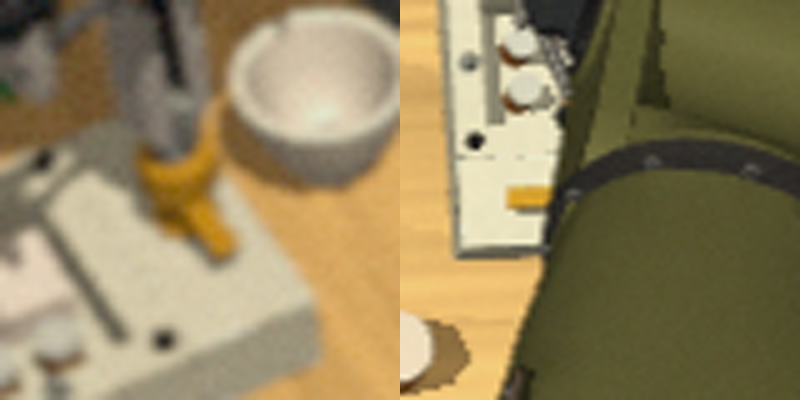

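{"op": "jog_arm", "data": {
  "increments": [
    [0.01,0,0,0.6,0,0],
    [0.03,0,0,0.9,0,0],
    [0.05,0,0,0.9,0,0],
    [0.05,0,0,0.9,0,0]
  ]
}}

```text
time: 16.07
tcp_pos: [527.3, -104.4, 102.8]
eef_rot: [0.981, 1.337, -0.978]
force: [-4.9, -0.6, 10.3]
opening: 7.6
```

```bash
python3 st.py
```

```text
[ 527.26 -104.41  102.8    -4.37   -0.54   11.14  -10.43   94.02  -12.53
    7.79]
```

{"op": "jog_arm", "data": {
  "increments": [
    [0,0,0,0,0,0],
    [0,0,0,0,0,0],
    [0,0,0,0,0,0],
    [-1,0,0,0,0,0],
    [-2.5,0,0,0,0,0],
    [-4,0,0,0,0,0],
    [-4,0,0,0,0,0],
    [-4,0,0,0,0,0]
  ],
  "hand": 0.3
}}

```text
time: 16.98
tcp_pos: [527.6, -104.5, 204.3]
eef_rot: [0.981, 1.334, -0.976]
force: [0.4, 0.2, -1.6]
opening: 32.9
```

```bash
cat > look.py <<'E'
import sys
from h import *
T=avg('top',3);S=avg('scene',3); np.save('T1.npy',T);np.save('S1.npy',S)
f=lambda I:cv2.resize(np.clip(I[:,:,::-1]*1.4,0,255).astype(np.uint8),(400,400),interpolation=cv2.INTER_CUBIC)
cv2.imwrite(sys.argv[1],np.hstack([f(S[130:190,220:280]),f(T[130:190,365:425])]))
E
python3 go.py 591.6 190.6 200 -1.37; python3 look.py pics/z8.png
```

```text
t 16.98 tcp [ 527.6 -104.5  204.3] F [ 0.4  0.2 -1.6] op 32.9 ROW [  0.184   6.017 -10.474] [16.025 -0.029 -0.056]
```

View pics/z8.png

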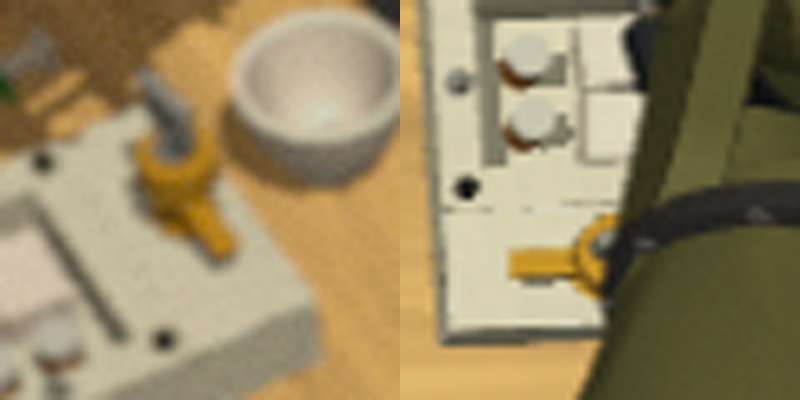

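Run:
```python
from m import *
T=np.load('T0.npy');S=np.load('S0.npy')
f=lambda I:cv2.resize(np.clip(I[:,:,::-1]*1.3,0,255).astype(np.uint8),(400,400),interpolation=cv2.INTER_CUBIC)
cv2.imwrite('pics/z9.png',np.hstack([f(T[120:175,263:318]),f(S[225:305,235:315])]))
```

```text
(no output)
```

View pics/z9.png

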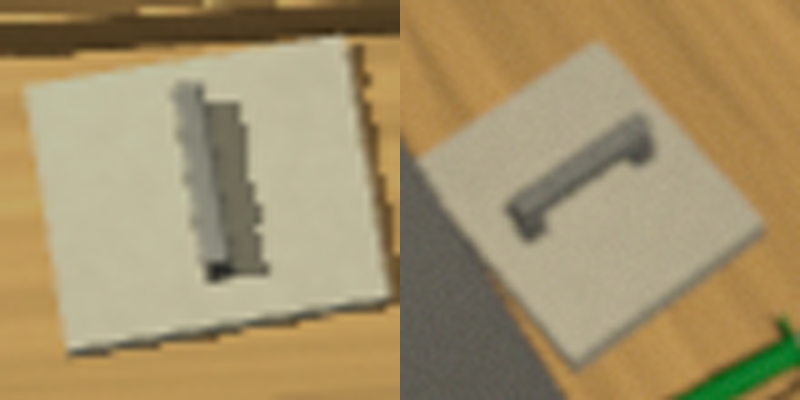

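Run:
```python
from m import *
T=np.load('T0.npy');S=np.load('S0.npy')
k=55/400
P=[(263+187*k-.5,120+86*k-.5),(263+215*k-.5,120+265*k-.5)]
q=[onz('top',p,57) for p in P]; print(q,np.linalg.norm(q[0]-q[1]),(q[0]+q[1])/2)
P=[(235+112*.2-.5,225+205*.2-.5),(235+243*.2-.5,225+118*.2-.5)]
q=[onz('scene',p,57) for p in P]; print(q,np.linalg.norm(q[0]-q[1]),(q[0]+q[1])/2)
# lid corners from both
kt=55/400
tc=[(263+a*kt-.5,120+b*kt-.5) for a,b in((25,88),(345,38),(390,300),(68,350))]
Q=np.array([onz('top',p,27) for p in tc]);print('top',Q.round(1)[:,:2].tolist(),Q.mean(0))
sc=[(235+a*.2-.5,225+b*.2-.5) for a,b in((22,157),(200,42),(365,230),(177,353))]
Q=np.array([onz('scene',p,27) for p in sc]);print('scene',Q.round(1)[:,:2].tolist(),Q.mean(0))
g=S.mean(2); sat=S[...,0]-S[...,2]
m=((sat<34)&(g>75)).astype(np.uint8); m[:230]=0;m[305:]=0;m[:,:236]=0;m[:,313:]=0
cs,_=cv2.findContours(m,0,2); c=max(cs,key=cv2.contourArea); ap=cv2.approxPolyDP(cv2.convexHull(c),4,True)[:,0]
print(ap.tolist(),cv2.contourArea(c))
g=T.mean(2); sat=T[...,0]-T[...,2]
m=((sat<32)&(g>60)).astype(np.uint8); m[:118]=0;m[175:]=0;m[:,:262]=0;m[:,325:]=0
cs,_=cv2.findContours(m,0,2); c=max(cs,key=cv2.contourArea); ap=cv2.approxPolyDP(cv2.convexHull(c),4,True)[:,0]; print(ap.tolist())
```

```text
[array([627.54805393, 199.44575744,  57.        ]), array([556.252216  , 186.18516238,  57.        ])] 72.51854857311565 [591.90013497 192.81545991  57.        ]
[array([631.63045961, 197.40467484,  57.        ]), array([559.75618762, 184.32029777,  57.        ])] 73.05553981576222 [595.69332362 190.86248631  57.        ]
top [[633.9, 266.4], [658.1, 138.6], [551.0, 117.8], [527.3, 245.0]] [592.57347618 191.92360785  27.        ]
scene [[654.7, 136.9], [553.1, 118.1], [529.9, 248.5], [632.4, 263.2]] [592.54336029 191.67162621  27.        ]
[[274, 234], [306, 272], [269, 298], [237, 256]] 2297.0
[[309, 125], [316, 161], [273, 168], [267, 132]]
```

```bash
python3 go.py 594 192.3 130 -1.384
```

```text
t 17.28 tcp [ 526.6 -104.4  201.6] F [-0.5  1.  -0.3] op 32.8 ROW [  2.88    6.162 -10.489] [ 1.6157e+01 -1.4000e-02  0.0000e+00]
```

{"op": "jog_arm", "data": {
  "increments": [
    [0,3,-5,8,0,0],
    [0,6.15,-10.5,16.15,0,0],
    [0,6.15,-10.5,16.15,0,0],
    [0,6.15,-10.5,16.15,0,0],
    [0,6.15,-10.5,16.15,0,0],
    [0,6.15,-10.5,16.15,0,0],
    [2.9,6.15,-10.5,16.15,0,0],
    [2.9,6.15,-10.5,16.15,0,0],
    [2.9,6.15,-10.5,16.15,0,0],
    [2.9,6.15,-10.5,16.15,0,0],
    [2.9,6.15,-10.5,16.15,0,0],
    [2.9,6.15,-10.5,16.15,0,0],
    [2.9,6.15,-10.5,16.15,0,0],
    [2.9,6.15,-10.5,16.15,0,0],
    [2.9,6.15,-10.5,16.15,0,0],
    [2.9,6.15,-10.5,16.15,0,0],
    [2.9,6.15,-10.5,16.15,0,0]
  ]
}}

```text
time: 18.7
tcp_pos: [593.5, 192.5, 129.1]
eef_rot: [2.121, 0.205, -2.121]
force: [0.1, 0.5, -0.1]
opening: 32.9
```

```bash
python3 go.py 594 192.3 31 -1.384
```

```text
t 18.7 tcp [593.5 192.5 129.1] F [ 0.1  0.5 -0.1] op 32.9 ROW [ 3.925  0.013 -0.016] [ 0.048 -0.003  0.009]
```

{"op": "jog_arm", "data": {
  "increments": [
    [1.5,0,0,0,0,0],
    [2.5,0,0,0,0,0],
    [3.3,0,0,0,0,0],
    [3.9,0,0,0,0,0],
    [3.9,0,0,0,0,0],
    [3.9,0,0,0,0,0]
  ]
}}

```text
time: 19.2
tcp_pos: [593.4, 192.5, 31.5]
eef_rot: [2.119, 0.207, -2.121]
force: [1.3, -0.0, 0.2]
opening: 32.8
```

```bash
python3 go.py 594 192.3 31 -1.384;  python3 - <<'E'
from h import *
S=avg('scene',3)[:,:,::-1]
cv2.imwrite('pics/z10.png',cv2.resize(np.clip(S[215:305,220:320]*1.5,0,255).astype(np.uint8),None,fx=6,fy=6,interpolation=cv2.INTER_CUBIC))
E
```

```text
t 19.2 tcp [593.4 192.5  31.5] F [ 1.3 -0.   0.2] op 32.8 ROW [ 0.021  0.011 -0.022] [0.068 0.006 0.008]
```

View pics/z10.png

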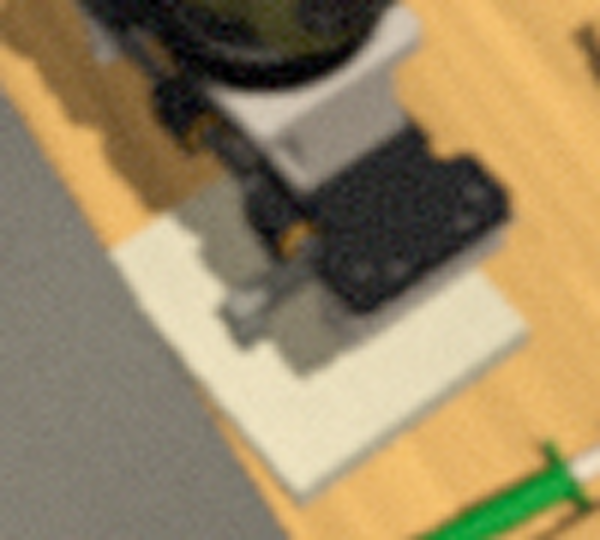

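{"op": "jog_arm", "data": {
  "increments": [
    [0,0,0,0,0,0],
    [0,0,0,0,0,0],
    [0,0,0,0,0,0],
    [0,0,0,0,0,0],
    [0,0,0,0,0,0],
    [0,0,0,0,0,0],
    [0,0,0,0,0,0]
  ],
  "hand": 1,
  "grip_force": 50
}}

```text
time: 19.93
tcp_pos: [594.2, 192.7, 33.2]
eef_rot: [2.123, 0.206, -2.119]
force: [-1.0, -0.7, 4.9]
opening: 11.4
```

```bash
python3 st.py; python3 go.py 594 192.3 31 -1.384
```

```text
[ 5.9416e+02  1.9269e+02  3.3220e+01 -1.7500e+00 -1.5000e-01  5.5000e+00
 -5.9700e+00  3.1540e+01  6.8200e+00  1.1560e+01]
t 20.18 tcp [594.2 192.7  33.2] F [-2.2 -0.1  4.9] op 11.5 ROW [0.089 0.015 0.009] [ 0.057 -0.021  0.01 ]
```

{"op": "jog_arm", "data": {
  "increments": [
    [-0.4,0,0,0,0,0],
    [-1,0,0,0,0,0],
    [-2,0,0,0,0,0],
    [-3,0,0,0,0,0],
    [-4,0,0,0,0,0],
    [-4,0,0,0,0,0],
    [-4,0,0,0,0,0]
  ]
}}

```text
time: 20.77
tcp_pos: [594.2, 192.6, 133.9]
eef_rot: [2.125, 0.207, -2.117]
force: [-0.6, 0.2, -3.1]
opening: 11.7
```

```bash
python3 st.py; python3 go.py 612 -20 130 -1.504;  python3 - <<'E'
from h import *
S=avg('scene',2)[:,:,::-1];T=avg('top',2)[:,:,::-1]
f=lambda I:cv2.resize(np.clip(I*1.5,0,255).astype(np.uint8),(400,400),interpolation=cv2.INTER_CUBIC)
cv2.imwrite('pics/z11.png',np.hstack([f(S[200:310,220:330]),f(T[100:200,240:340])]))
E
```

```text
[ 5.9347e+02  1.9243e+02  1.3208e+02 -2.2000e-01  1.0000e-02 -3.5400e+00
  1.0200e+00  1.6800e+00 -2.6600e+00  1.1570e+01]
t 21.02 tcp [593.4 192.4 131.6] F [-0.7 -0.1 -3.5] op 11.7 ROW [0.058 8.48  0.896] [1.202 0.004 0.008]
```

View pics/z11.png

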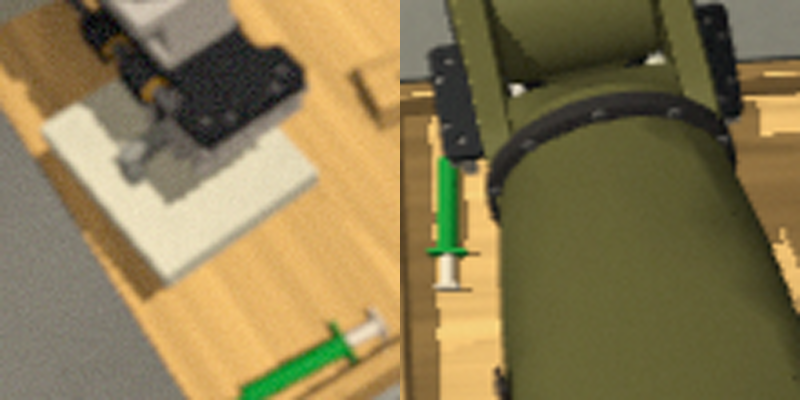

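Run:
```python
from h import *
k=.275
C=[onz('scene',(220+a*k-.5,200+b*k-.5),125.6) for a,b in((42,130),(168,279),(318,175))]
for c in C: print(c.round(1))
print('centre',(C[0]+C[2])/2, [np.linalg.norm(C[1]-C[0]),np.linalg.norm(C[2]-C[1])], 'yaw', np.arctan2(*(C[1]-C[2])[1::-1]), np.arctan2(*(C[1]-C[0])[1::-1])-np.pi/2)
print(telemetry.get_obs()['tcp_pos'])
```

```text
[660.  140.1 125.6]
[634.9 267.  125.6]
[528.7 246.7 125.6]
centre [594.34674471 193.42502448 125.6       ] [np.float64(129.39464813622584), np.float64(108.11932862333445)] yaw 0.18912204259736667 0.19573972366291104
[593.84406276 192.49188092 132.69082258]
```

```bash
python3 go.py 609.4 -98.6 130 -1.504
```

```text
t 21.22 tcp [593.8 192.5 132.7] F [ 0.1  0.4 -2.3] op 11.4 ROW [ 0.094 11.547  1.621] [ 1.203 -0.013  0.01 ]
```

{"op": "jog_arm", "data": {
  "increments": [
    [0,1.2,0.1,0.6,0,0],
    [0,2.8,0.3,1.2,0,0],
    [0,4.4,0.5,1.2,0,0],
    [0,6,0.7,1.2,0,0],
    [0,7.6,0.9,1.2,0,0],
    [0,9.2,1.1,1.2,0,0],
    [0,10.4,1.3,1.2,0,0],
    [0,11.2,1.5,1.2,0,0],
    [0.05,11.55,1.62,1.2,0,0],
    [0.05,11.55,1.62,1.2,0,0],
    [0.05,11.55,1.62,1.2,0,0],
    [0.05,11.55,1.62,1.2,0,0],
    [0.05,11.55,1.62,1.2,0,0]
  ]
}}

```text
time: 22.3
tcp_pos: [609.6, -97.3, 131.2]
eef_rot: [2.188, 0.077, -2.186]
force: [0.4, 0.4, -3.0]
opening: 11.7
```

```bash
python3 st.py; python3 go.py 609.4 -98.6 95 -1.504;  python3 - <<'E'
from h import *
S=avg('scene',3)[:,:,::-1];T=avg('top',2)[:,:,::-1]
f=lambda I:cv2.resize(np.clip(I*1.5,0,255).astype(np.uint8),(400,400),interpolation=cv2.INTER_CUBIC)
cv2.imwrite('pics/z12.png',np.hstack([f(S[110:210,170:270]),f(T[90:190,340:440])]))
E
```

```text
[ 6.0954e+02 -9.7590e+01  1.3116e+02  1.1000e-01  1.0000e-02 -2.8800e+00
  2.8300e+00 -7.0000e-02 -1.4100e+00  1.1610e+01]
t 22.55 tcp [609.5 -98.1 131.2] F [ 0.2 -0.9 -3.6] op 11.7 ROW [1.446 0.02  0.007] [ 0.01  -0.013  0.011]
```

View pics/z12.png

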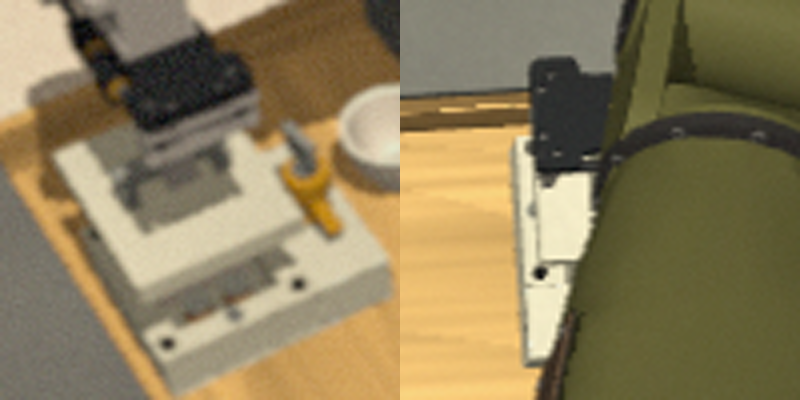

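{"op": "jog_arm", "data": {
  "increments": [
    [0.5,0.02,0,0,0,0],
    [1,0.02,0,0,0,0],
    [1.4,0.02,0,0,0,0],
    [1.6,0.02,0,0,0,0],
    [1.6,0.02,0,0,0,0],
    [1.6,0.02,0,0,0,0],
    [1.6,0.02,0,0,0,0]
  ]
}}

```text
time: 23.38
tcp_pos: [609.8, -99.1, 91.5]
eef_rot: [2.19, 0.075, -2.186]
force: [0.4, 0.7, -3.1]
opening: 11.4
```

```bash
python3 st.py; python3 go.py 609.4 -98.6 83 -1.504;  python3 - <<'E'
from h import *
S=avg('scene',4);np.save('S2.npy',S);S=S[:,:,::-1]
cv2.imwrite('pics/z13.png',cv2.resize(np.clip(S[130:215,175:275]*1.6,0,255).astype(np.uint8),None,fx=7,fy=7,interpolation=cv2.INTER_CUBIC))
E
```

```text
[ 6.0975e+02 -9.9120e+01  9.1610e+01  4.3000e-01  4.0000e-02 -3.3100e+00
  1.1700e+00  2.1600e+00  5.1000e-01  1.1440e+01]
t 23.63 tcp [609.6 -99.1  91.5] F [ 0.1 -0.4 -2.9] op 11.5 ROW [ 0.339 -0.021  0.009] [ 0.003 -0.018  0.009]
```

View pics/z13.png

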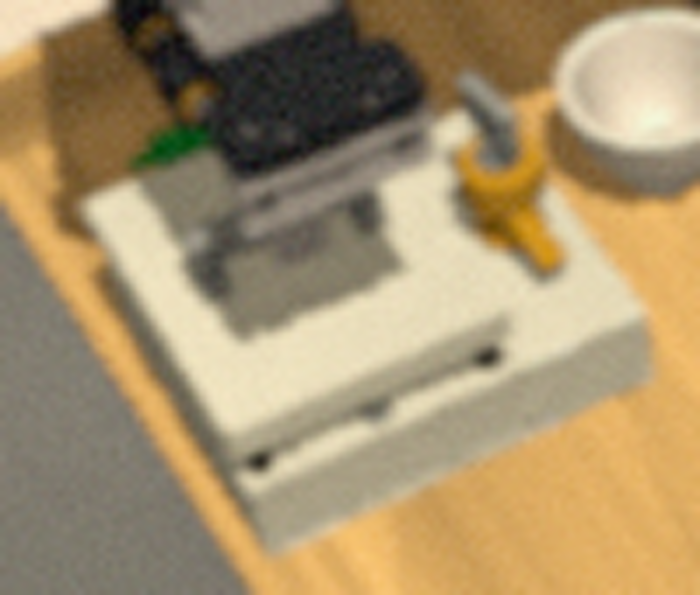

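Run:
```python
from h import *
c=lambda a,b,z: onz('scene',(175+a/7-.43,130+b/7-.43),z)
S=np.load('S2.npy')
A=c(227,434,85.4);L=c(82,206,85.4);A2=c(235,460,70.4)
print(A,L,np.linalg.norm(A-L),A2)
th=.0673;Rm=np.array([[np.cos(th),-np.sin(th)],[np.sin(th),np.cos(th)]])
print('lid centre from A',A[:2]-Rm@[55,65],'A2',A2[:2]-Rm@[55,65],'L',L[:2]-Rm@[55,-65])
for q,m in(((258,462),(46,55)),((488,356),(-46,55))):
    b=c(*q,55); print('seat from button',b[:2]-Rm@m)
print('seat from pin',c(377,408,59)[:2]-Rm@[0,55],'box corner',c(243,494,52)[:2]-Rm@[55,65])
```

```text
[659.94574545 -33.57616567  85.4       ] [ 669.90182716 -161.0789086    85.4       ] 127.8908637004789 [659.96386033 -33.66788139  70.4       ]
lid centre from A [ 609.44145244 -102.12772573] A2 [ 609.45956732 -102.21944145] L [610.65513712 -99.92476141]
seat from button [609.23363401 -99.54868703]
seat from button [ 608.77675882 -100.17450492]
seat from pin [608.81057226 -96.27686605] box corner [ 610.43021725 -101.37952923]
```

{"op": "jog_arm", "data": {
  "increments": [
    [0,-0.03,0.015,0,0,0],
    [0.1,-0.03,0.015,0,0,0],
    [0.2,-0.03,0.015,0,0,0],
    [0.3,-0.03,0.015,0,0,0],
    [0.4,-0.03,0.015,0,0,0],
    [0.4,-0.03,0.015,0,0,0]
  ]
}}

```text
time: 24.33
tcp_pos: [608.8, -98.3, 80.4]
eef_rot: [2.188, 0.075, -2.188]
force: [0.1, -0.1, -2.6]
opening: 11.6
```

```bash
python3 st.py; python3 go.py 609.2 -98.4 77 -1.504
```

```text
[ 6.0901e+02 -9.8320e+01  8.0940e+01  2.9000e-01  1.4000e-01 -3.0300e+00
  3.3800e+00  2.8100e+00  1.2000e-01  1.1520e+01]
t 24.58 tcp [609.2 -98.4  81.3] F [ 0.1  0.2 -3. ] op 11.8 ROW [ 0.174  0.001 -0.   ] [ 0.003 -0.016  0.01 ]
```

{"op": "jog_arm", "data": {
  "increments": [
    [0.06,0,0,0,0,0],
    [0.12,0,0,0,0,0],
    [0.16,0,0,0,0,0],
    [0.16,0,0,0,0,0],
    [0.16,0,0,0,0,0]
  ]
}}

```text
time: 25.0
tcp_pos: [609.2, -98.4, 77.3]
eef_rot: [2.189, 0.075, -2.186]
force: [-0.4, 0.2, -1.9]
opening: 11.5
```

```bash
python3 st.py; python3 go.py 609.2 -98.4 73.2 -1.504
```

```text
[ 6.0917e+02 -9.8350e+01  7.7290e+01 -3.0000e-02  1.9000e-01 -2.5900e+00
  6.7000e-01  4.9000e-01 -1.8700e+00  1.1580e+01]
t 25.25 tcp [609.2 -98.3  77.3] F [ 0.1  1.1 -2.5] op 11.6 ROW [ 0.164  0.003 -0.001] [ 0.003 -0.015  0.01 ]
```

{"op": "jog_arm", "data": {
  "increments": [
    [0.06,0,0,0,0,0],
    [0.1,0,0,0,0,0],
    [0.14,0,0,0,0,0],
    [0.18,0,0,0,0,0],
    [0.2,0,0,0,0,0],
    [0.2,0,0,0,0,0]
  ],
  "grip_force": 60
}}

```text
time: 25.75
tcp_pos: [609.3, -98.4, 73.3]
eef_rot: [2.19, 0.074, -2.185]
force: [-5.5, 1.7, 10.3]
opening: 11.8
```

```bash
python3 st.py; python3 go.py 609.2 -98.4 73.2 -1.504
```

```text
[609.33 -98.37  73.27  -5.35   1.23  10.03  22.86 103.6   -0.61  11.54]
t 26.0 tcp [609.3 -98.4  73.3] F [-5.5  0.7 10.1] op 11.1 ROW [0.004 0.001 0.006] [ 0.004 -0.022  0.008]
```

{"op": "jog_arm", "data": {
  "increments": [
    [0.06,0,0.01,0,0,0],
    [0.08,0,0.01,0,0,0],
    [0.1,0,0.015,0,0,0],
    [0.1,0,0.015,0,0,0],
    [0.1,0,0.015,0,0,0],
    [0.1,0,0.015,0,0,0]
  ]
}}

```text
time: 26.5
tcp_pos: [609.3, -98.4, 73.2]
eef_rot: [2.192, 0.074, -2.183]
force: [-11.4, 2.6, 23.1]
opening: 11.5
```

```bash
python3 st.py; python3 go.py 609.2 -98.4 73.2 -1.504;  python3 - <<'E'
from h import *
S=avg('scene',4)[:,:,::-1]
cv2.imwrite('pics/z14.png',cv2.resize(np.clip(S[130:215,175:275]*1.6,0,255).astype(np.uint8),None,fx=7,fy=7,interpolation=cv2.INTER_CUBIC))
E
```

```text
[609.35 -98.39  73.16 -11.51   2.56  22.79  55.98 207.47  -1.47  11.47]
t 26.75 tcp [609.3 -98.4  73.2] F [-11.2   3.2  22.9] op 11.1 ROW [-0.002  0.001  0.005] [ 0.005 -0.037  0.004]
```

View pics/z14.png

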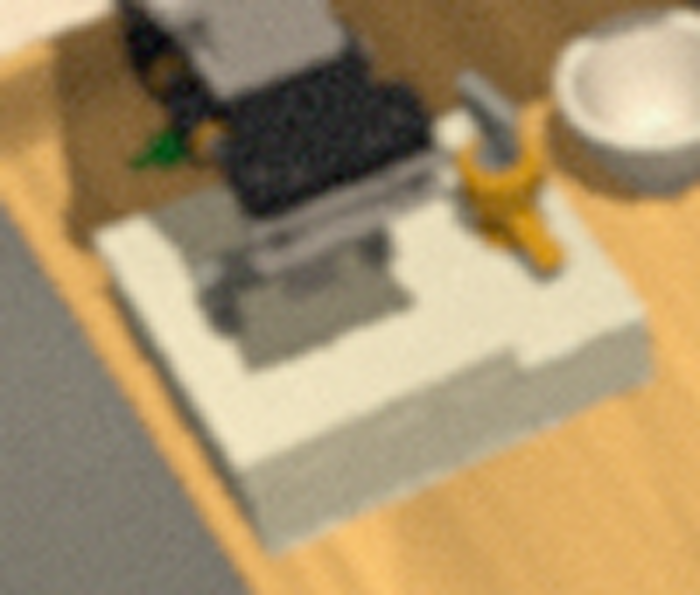

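```bash
python3 -c "
from h import *
print(order.job_done()); o=telemetry.get_obs(); print(o['time'],o['tcp_pos'],o['force'])"
```

```text
the job is handed in; nothing more can be done
None
the job is handed in; nothing more can be done
```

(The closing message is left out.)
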